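# Clamp down the wax pot lid in crisscross order

### The job

Tighten the four T-bar clamp screws of the wax pot's lid evenly, clockwise, in two crisscross passes, starting with whichever screw you like but always going to the opposite screw before the other pair: first bring each screw's white end to its yellow band, and only when all four are there go round crisscross again, turning each to its stop at the green band. Do not knock the gauge or the relief valve on the lid, leave the other things on the bench where they are, and let go at the end.

Things in the scene. Friction and masses are not known exactly. Their poses are not given: they have to be found in the camera images.
- bolt_1 (a joint): turn of the clamp screw bolt_1 in rad: grows as its T-bar is turned clockwise seen from above. 0: the white end of the bar points straight out from the pot's middle; 0.75 to 1.35 (middle 1.05): white end over its yellow band; 2.1: fully tight against a hard stop, white end at the middle of its green band (above 1.98 counts as tight). It starts loose between 0 and 0.4. Stiff (about 0.12 N m of friction), stays where it is left. bolt_3 is opposite.
- bolt_1_grip (a point): middle of the T-bar of bolt_1, on its turning axis, 28 mm above the lid (about 157 mm above the bench). The bar is red plastic with one half white, 80 mm long, 16 mm thick, from 13 to 43 mm above the lid; x axis along the bar towards its white end, z up. The bar turns in place, it does not rise or sink. The yellow and green bands are painted flat on the lid, 11 mm wide, their middle 47 mm from the axis.
- bolt_2 (a joint): turn of the clamp screw bolt_2 in rad: grows as its T-bar is turned clockwise seen from above. 0: the white end of the bar points straight out from the pot's middle; 0.75 to 1.35 (middle 1.05): white end over its yellow band; 2.1: fully tight against a hard stop, white end at the middle of its green band (above 1.98 counts as tight). It starts loose between 0 and 0.4. Stiff (about 0.12 N m of friction), stays where it is left. bolt_4 is opposite.
- bolt_2_grip (a point): middle of the T-bar of bolt_2, on its turning axis, 28 mm above the lid (about 157 mm above the bench). The bar is red plastic with one half white, 80 mm long, 16 mm thick, from 13 to 43 mm above the lid; x axis along the bar towards its white end, z up. The bar turns in place, it does not rise or sink. The yellow and green bands are painted flat on the lid, 11 mm wide, their middle 47 mm from the axis.
- bolt_3 (a joint): turn of the clamp screw bolt_3 in rad: grows as its T-bar is turned clockwise seen from above. 0: the white end of the bar points straight out from the pot's middle; 0.75 to 1.35 (middle 1.05): white end over its yellow band; 2.1: fully tight against a hard stop, white end at the middle of its green band (above 1.98 counts as tight). It starts loose between 0 and 0.4. Stiff (about 0.12 N m of friction), stays where it is left. bolt_1 is opposite.
- bolt_3_grip (a point): middle of the T-bar of bolt_3, on its turning axis, 28 mm above the lid (about 157 mm above the bench). The bar is red plastic with one half white, 80 mm long, 16 mm thick, from 13 to 43 mm above the lid; x axis along the bar towards its white end, z up. The bar turns in place, it does not rise or sink. The yellow and green bands are painted flat on the lid, 11 mm wide, their middle 47 mm from the axis.
- bolt_4 (a joint): turn of the clamp screw bolt_4 in rad: grows as its T-bar is turned clockwise seen from above. 0: the white end of the bar points straight out from the pot's middle; 0.75 to 1.35 (middle 1.05): white end over its yellow band; 2.1: fully tight against a hard stop, white end at the middle of its green band (above 1.98 counts as tight). It starts loose between 0 and 0.4. Stiff (about 0.12 N m of friction), stays where it is left. bolt_2 is opposite.
- bolt_4_grip (a point): middle of the T-bar of bolt_4, on its turning axis, 28 mm above the lid (about 157 mm above the bench). The bar is red plastic with one half white, 80 mm long, 16 mm thick, from 13 to 43 mm above the lid; x axis along the bar towards its white end, z up. The bar turns in place, it does not rise or sink. The yellow and green bands are painted flat on the lid, 11 mm wide, their middle 47 mm from the axis.
- pot: wax pot, fixed to the bench: blue drum with a dark grey lid 272 mm across (steel flange below it 276 mm) whose top is 129 mm above the bench; origin at the middle of its underside. The four screws stand on a circle of 90 mm radius, bolt_1 on the pot's +x side, then bolt_2 (+y), bolt_3 (-x), bolt_4 (-y): 127 mm between neighbours. A capped brass inlet 20 mm across and 36 mm high stands on the lid on the diagonal between bolt_3 and bolt_4, 102 mm from the middle.
- gauge: round pressure gauge in the middle of the lid, fixed, 60 mm across, its face 63 mm above the lid (20 mm higher than the T-bars); origin on the lid. Delicate.
- valve: relief valve, red cap on brass, fixed, 24 mm across, 46 mm high above the lid, on the diagonal between bolt_1 and bolt_2, 102 mm from the middle; origin on the lid. Delicate.
- jar: bystander, loose: amber glass jar with black cap, 72 mm across, 155 mm tall; origin at the middle of its underside
- compound_bar: bystander, loose: yellow bar of polishing compound, 100 x 50 x 42 mm; origin at the middle of its underside
- mallet: bystander, loose: hammer lying on its side, 200 mm long; origin near its middle, x axis along it
- mandrel: bystander, loose: steel ring-sizing cone on a round foot 72 mm across, 150 mm tall; origin at the middle of its underside
- file: bystander, loose: file with green handle lying flat, 200 mm long, 26 mm high; origin at the underside, mid-length
- scraper: bystander, loose: scraper with red handle lying flat, 200 mm long, 26 mm high; origin at the underside, mid-length
- bench_block: bystander, loose: steel bench block, 100 x 100 x 35 mm; origin at the middle of its underside
- tin: bystander, loose: tin with paper label, 76 mm across, 90 mm tall; origin at the middle of its underside

How it is judged:
On the way, in this order (a step that is already met when the one before it is completed fails the run):
1. an opposite pair of screws is on its yellow bands (0.75 to 1.35 rad) while the other pair is still as loose as at the start (below 0.5) (((value of joint bolt_1 between 0.75 and 1.35 rad and value of joint bolt_3 between 0.75 and 1.35 rad and value of joint each of bolt_2, bolt_4 below 0.5 rad) or (value of joint bolt_2 between 0.75 and 1.35 rad and value of joint bolt_4 between 0.75 and 1.35 rad and value of joint each of bolt_1, bolt_3 below 0.5 rad))), for 0.2 s.
2. all four screws are on their yellow bands (value of joint bolt_1 between 0.75 and 1.35 rad and value of joint bolt_2 between 0.75 and 1.35 rad and value of joint bolt_3 between 0.75 and 1.35 rad and value of joint bolt_4 between 0.75 and 1.35 rad), for 0.2 s.
3. an opposite pair is tight (above 1.98 rad) while the other pair is still on its yellow bands (((value of joint each of bolt_1, bolt_3 above 1.98 rad and value of joint bolt_2 between 0.75 and 1.35 rad and value of joint bolt_4 between 0.75 and 1.35 rad) or (value of joint each of bolt_2, bolt_4 above 1.98 rad and value of joint bolt_1 between 0.75 and 1.35 rad and value of joint bolt_3 between 0.75 and 1.35 rad))), for 0.2 s.
At the end, for the whole second after the job is handed in: All four screws stand above 1.98 rad (within 0.12 rad of the stop at 2.1), at rest (value of joint each of bolt_1, bolt_2, bolt_3, bolt_4 above 1.98 rad and velocity of joint bolt_1 between -0.05 and 0.05 rad/s and velocity of joint bolt_2 between -0.05 and 0.05 rad/s and velocity of joint bolt_3 between -0.05 and 0.05 rad/s and velocity of joint bolt_4 between -0.05 and 0.05 rad/s); the robot touches nothing.
It fails at once if a screw is turned well past its yellow band (above 1.45 rad) while another has not reached its own (below 0.7) (value of joint any of bolt_1, bolt_2, bolt_3, bolt_4 above 1.45 rad and value of joint any of bolt_1, bolt_2, bolt_3, bolt_4 below 0.7 rad).
It fails at once if the gauge or the relief valve is knocked (over 5 N) (contact force between any of gauge, valve and anything else above 5 N).
It fails at once if another thing on the bench is shifted (over 20 mm) or tipped over (distance of any of jar, compound_bar, mallet, mandrel, file, scraper, bench_block, tin from where it was at the start of the episode above 0.02 m or angle between any of jar, mandrel, tin's own z axis and vertical above 0.5 rad).
It also fails if it takes over 72 s, if anything falls off the work surface, if the arm or the gripper's body presses on something with over 40 N, if the wrist force passes 120 N, or if a joint passes its speed limit or range.

### The arm

A 7-joint arm with a two-finger parallel gripper is mounted at the origin on the work surface. World frame = base frame: x ahead of the robot, y to its left, z up, the work surface at z = 0. Lengths are in m, angles in rad, forces in N, time in s.
With the tool pointing down it reaches from about 0.4 to 0.85 m from the base axis. Payload 4.5 kg.
Tool frame: the origin (TCP) lies at the very end of the fingers, on their centre line; the grasp point (between the pads) lies 19 mm behind it; z points along the fingers, y is the line along which they close (so a half turn about z gives the same grasp; the last joint's range is limited). The gripper opens to 88 mm and grips with 3 to 60 N. Pads are 18 mm wide; open, the fingers measure 123 mm over their backs; the gripper's body (75 mm by 187 mm) begins 45 mm behind the grasp point.
Start: joints at [0.034, 0.689, -0.195, 1.565, 0.157, 0.902, -0.215], TCP at [0.625, 0, 0.213] pointing down, gripper open.
Joint ranges: [-3.01, 3.01], [-0.46, 2.08], [-1.47, 1.51], [0.13, 2.56], [-1, 4.14], [0.04, 2.09], [-2.66, 2.66]. Speed limits (rad/s): [2.57, 2.57, 3.14, 3.14, 3.14, 3.14, 3.14].

### API

Orientations are given as a unit quaternion [x, y, z, w].
In Python, from plant import r gives the robot as it stands. The module is installed in compiled form; this text tells all that it offers.
- The arm moves only by the tool step_arm, never from a script. Its argument "increments" is a list of rows, each a list of 2 entries, a list of its own where there are three numbers: the shift along the world's x, y, z in cm, then the turn, a rotation vector about the world's x, y, z in degrees. A call has exactly 10 rows; each row shifts and turns the commanded pose from where the row before left it; what a row does not reach is not made up. A row lasts 1/10 s, in which the tool goes at most 50 mm and 8.59 degrees, less where a joint would pass 70% of its speed; a pose out of reach is approached as far as the arm can. A call is refused whole if a number of a shift passes 5 or a number of a turn 8.59, either way. A call with a gripper value outside its range is refused whole. "fingers" is the opening, from 0 (shut) to 1 (fully open), set as the call begins (left out, the last holds). The fingers move at their own pace and stop on an object; "grip_force" is the grip in N (left out, the last holds). Time passes only in rows, so rows that do not move let the fingers close, or fill a call up. It gives the time, the measured TCP pose, the force, the opening and the grip force at its end, in the units of the state.
- r.get_state(): the state, without advancing time (a new reading comes with each control period).
- r.snapshot(name): name is "scene" or "side" or "wrist"; returns (picture, depth): 384x512x3 uint8, red, green, blue; 384x512 float32, m along the optical axis (not along the pixel's ray), 0 where there is no reading.
- r.calibration(name): a dict with "fov_y" (degrees; the focal length in pixels is half the picture's height over the tangent of half this angle, whatever the lens; pixels are square), "cx", "cy" (the principal point, pixels), "k1" (the pictures are not rectified: a ray, as slopes to the right and down, at radius r is drawn at 1 + k1 r^2 times it, then the intrinsics apply), "R" (3x3) and "t" (3): a world point X has camera coordinates R X + t. Camera axes: x right, y down, z forward; pixel columns grow to the right and rows downward; lengths in m; the calibration is good to about 2 mm. A picture is of the moment at which its call begins: read the wrist's pose just before it. calibration takes no time and is no camera call; for the wrist camera it gives the pose at the moment of the call.
- r.finish_job(): hands the job in; it is judged then, once.
The state is a dict: "clock": time; "q": joint angles; "qd": joint speeds; "joint_torque": joint torques, N m; "tool_pos": TCP position; "eef_rot": TCP orientation; "contact_force": force on the tool from outside, world axes, zero at the start; "moment": the same for the moment, N m; "opening": opening from 0.0 (shut) to 1.0 (fully open); "finger_force": force on a finger pad.
Only numpy, scipy, OpenCV 4.12 (cv2) and the standard library are available. Lean on these libraries where they do the work, as an engineer would, in place of code of your own. Each camera call takes 0.05 s, during which the arm holds its last target. There are 200 camera calls.

## Working session

There is one attempt and no reset: what is moved stays moved. The work goes in short steps, Python scripts to look and compute and a tool call to move; the robot and the scene stay as the last step left them, time stands still between calls to the robot, and variables do not carry over. Pictures are saved under pics/ and viewed, at most 10 in all, crops included, and the job is handed in when it is done.

Besides the shell and the picture viewer there is one more tool, called after ">>>" as a command line: name --argument value ..., lists and objects as JSON in quotes. step_arm: Moves the arm, as the interface text tells. Its arguments: {"type":"object","properties":{"increments":{"type":"array","items":{"type":"array"}},"fingers":{"type":"number"},"grip_force":{"type":"number"}},"required":["increments"]}

```bash
mkdir -p pics; cat > h.py <<'E'
import numpy as np, cv2
from plant import r
def ray(c,u,v):
    h=384/2/np.tan(np.radians(c["fov_y"])/2)
    p=np.array([(u-c["cx"])/h,(v-c["cy"])/h]); s=p.copy()
    for _ in range(20): s=p/(1+c["k1"]*(s@s))
    R=np.array(c["R"]);t=np.array(c["t"])
    return -R.T@t, R.T@np.array([s[0],s[1],1])
def onz(c,u,v,z):
    o,d=ray(c,u,v); return o+d*(z-o[2])/d[2]
def proj(c,X):
    h=384/2/np.tan(np.radians(c["fov_y"])/2)
    x=np.array(c["R"])@np.array(X)+np.array(c["t"]); s=x[:2]/x[2]; s=s*(1+c["k1"]*(s@s))
    return s*h+[c["cx"],c["cy"]]
def save(n,p): cv2.imwrite("pics/"+n+".png",p[:,:,::-1])
E
python3 - <<'E'
from h import *
s=r.get_state();print({k:np.round(v,3) for k,v in s.items()})
ims=[]
for n in("scene","side","wrist"):
    c=r.calibration(n);p,d=r.snapshot(n);save(n+"0",p);np.savez("/tmp/"+n,p=p,d=d,**c);print(n,c)
E
```

```text
{'clock': np.float64(0.0), 'q': array([ 0.034,  0.69 , -0.194,  1.566,  0.157,  0.902, -0.215]), 'qd': array([-0.002,  0.002, -0.001, -0.001,  0.001, -0.001, -0.002]), 'joint_torque': array([ 0.0000e+00, -5.2757e+01, -1.2670e+00, -1.5343e+01, -5.3000e-02,
        7.0000e-03,  0.0000e+00]), 'tool_pos': array([ 0.624, -0.   ,  0.212]), 'eef_rot': array([ 0.707,  0.707, -0.001, -0.001]), 'contact_force': array([ 0.719, -0.771, -0.016]), 'moment': array([0.043, 0.029, 0.018]), 'finger_force': np.float64(0.0), 'opening': np.float64(0.999)}
scene {'fov_y': 52.38572755397419, 'cx': 248.154079932294, 'cy': 191.18720114281675, 'k1': 0.005235482438133688, 'R': array([[ 0.51605636,  0.85640628, -0.01594069],
       [ 0.60277772, -0.37632025, -0.70359227],
       [-0.60855965,  0.35348458, -0.71042509]]), 't': array([-0.28604401, -0.25385139,  2.10214512])}
side {'fov_y': 54.775433895698924, 'cx': 256.19868346750224, 'cy': 188.5530906928967, 'k1': -0.011361798632050616, 'R': array([[-0.72793339, -0.68558132,  0.00955141],
       [-0.46088152,  0.47894379, -0.74712855],
       [ 0.50764278, -0.54826189, -0.66461094]]), 't': array([0.42973297, 0.36175214, 1.18085989])}
wrist {'fov_y': 65.47447039999095, 'cx': 250.03160986660296, 'cy': 195.14604545106135, 'k1': -0.05270684484178033, 'R': array([[ 9.99997612e-01,  7.95681858e-04, -2.03529948e-03],
       [ 1.29134333e-03, -9.66510638e-01,  2.56623300e-01],
       [-1.76294810e-03, -2.56625316e-01, -9.66509358e-01]]), 't': array([-0.62303179, -0.03665249,  0.38940456])}
```

View pics/scene0.png

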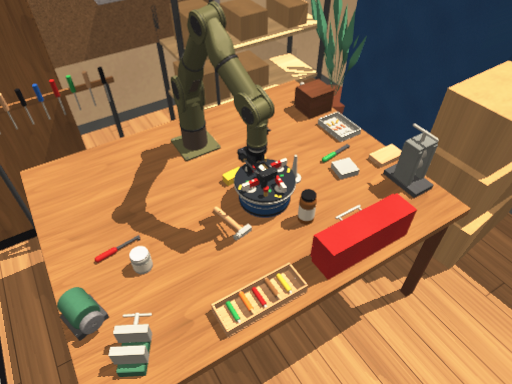

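View pics/wrist0.png

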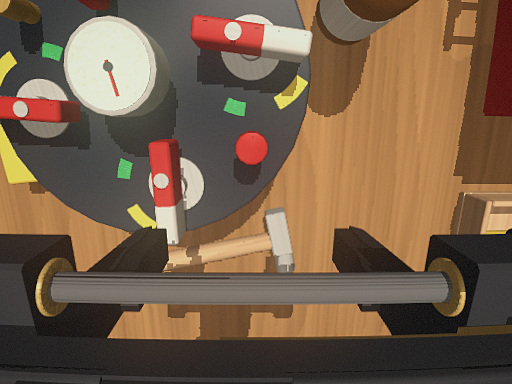

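The scene view has the pot under the gripper with the jar and mallet beside it. The wrist view shows the gauge at (110,66), the valve at (252,148), and T-bars at (161,181), (233,31) and (20,109). Since bolt_1 to bolt_2 runs counterclockwise past the valve, the bottom bar is bolt_1 and the right bar is bolt_2.

```bash
python3 - <<'E'
from h import *
c=r.calibration("wrist")
for n,u,v,z in[("gauge",110,66,.192),("valve",252,148,.175),("b1",161,181,.172),("b2",233,31,.172),("b4",20,109,.172)]: print(n,np.round(onz(c,u,v,z),4))
E
```

```text
gauge [0.5378 0.0955 0.192 ]
valve [0.6248 0.0434 0.175 ]
b1 [0.5584 0.0192 0.172 ]
b2 [0.6123 0.1193 0.172 ]
b4 [0.46   0.0717 0.172 ]
```

>>> step_arm --increments '[[[-2, 0.5, 3], [0, 0, 0]], [[-2, 0.5, 3], [0, 0, 0]], [[-2, 0.5, 3], [0, 0, 0]], [[-1.5, 0.5, 3], [0, 0, 0]], [[-1, 1, 3], [0, 0, 0]], [[0, 0, 0], [0, 0, 0]], [[0, 0, 0], [0, 0, 0]], [[0, 0, 0], [0, 0, 0]], [[0, 0, 0], [0, 0, 0]], [[0, 0, 0], [0, 0, 0]]]' --fingers 0.5 --grip_force 40

```text
clock: 1.15
tool_pos: [0.5398, 0.0296, 0.3619]
eef_rot: [0.707, 0.707, -0.001, -0.001]
contact_force: [0.3, 0.6, -0.1]
opening: 0.496
finger_force: 0.0
```

```bash
python3 - <<'E'
from h import *
c=r.calibration("wrist");p,d=r.snapshot("wrist");np.savez("/tmp/w1",p=p,d=d,**c);cv2.imwrite("pics/w1.png",cv2.resize(p[:,:,::-1],(800,600)))
s=r.get_state();print(s["clock"],s["tool_pos"],s["opening"])
E
```

```text
1.2 [0.53986271 0.02973071 0.36213584] 0.5020425016406966
```

View pics/w1.png

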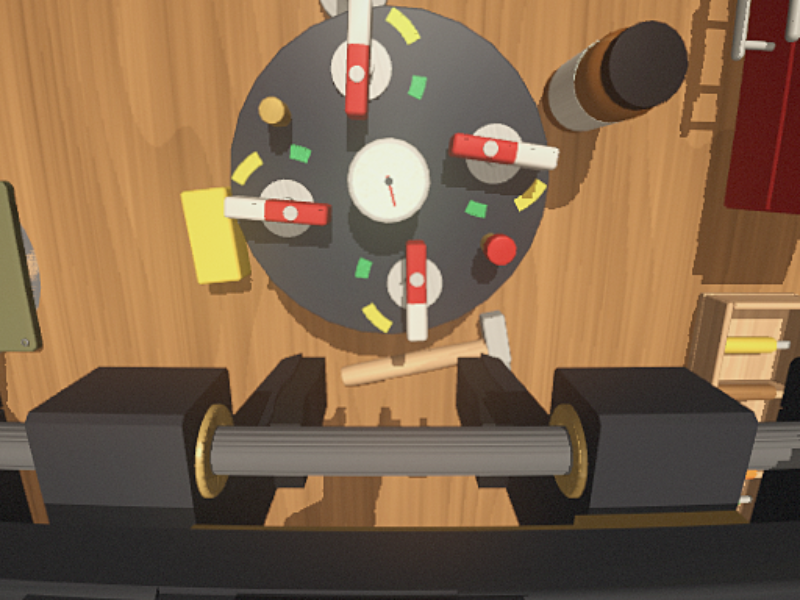

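The whole lid is visible (800x600 view): gauge (388,180), valve (500,250), bolt_1 (415,290), bolt_2 (503,150), bolt_3 (357,60), bolt_4 (277,210). The inlet is at (272,110), and the bands match the joint layout. Next I'll measure the axes and bar directions.

```bash
cat > m.py <<'E'
from h import *
def pts3(c,d):
    v,u=np.mgrid[0:384,0:512]; f=192/np.tan(np.radians(c["fov_y"])/2)
    K=np.array([[f,0,c["cx"]],[0,f,c["cy"]],[0,0,1]])
    s=cv2.undistortPoints(np.stack([u,v],-1).reshape(-1,1,2).astype(np.float64),K,np.array([c["k1"],0,0,0])).reshape(384,512,2)
    X=np.dstack([s,np.ones_like(d)])*d[...,None]
    return (X-np.array(c["t"]))@np.array(c["R"])
E
python3 - <<'E'
from m import *
w=np.load("/tmp/w1.npz");c={k:w[k].astype(float) for k in("fov_y","cx","cy","k1","R","t")}
p=w["p"];P=pts3(c,w["d"])
h=cv2.cvtColor(p,cv2.COLOR_RGB2HSV).astype(int);z=P[...,2]
lid=(abs(z-.129)<.004)&(p.max(2)<90)&(np.arange(384)[:,None]<230)
print("lidz",np.median(z[lid]), "gauge z",np.median(z[100:130,235:262]))
def px(u,v):return int(v*.64),int(u*.64)
top=(z>.160)&(z<.182)
red=top&((h[...,0]<8)|(h[...,0]>172))&(h[...,1]>150)
whi=top&(h[...,1]<60)&(h[...,2]>150)
yel=(abs(z-.129)<.005)&(abs(h[...,0]-28)<8)&(h[...,1]>110)
gre=(abs(z-.129)<.005)&(abs(h[...,0]-70)<15)&(h[...,1]>80)
g=onz(c,388*.64,180*.64,.192);va=onz(c,500*.64,248*.64,.175);print("gauge",g,"valve",va)
print("valve ang",np.degrees(np.arctan2(*(va-g)[1::-1])), np.linalg.norm((va-g)[:2]))
for n,m in(("red",red),("yel",yel),("gre",gre)):
    k,l,st,ce=cv2.connectedComponentsWithStats(m.astype(np.uint8))
    for i in range(1,k):
        if st[i,4]>40:
            Q=P[l==i]; print(n,st[i,4],ce[i]/.64,np.round(Q.mean(0),4))
for n,u,v in(("b1",417,290),("b2",503,152),("b3",357,60),("b4",277,210)):
    u*=.64;v*=.64
    vv,uu=np.mgrid[0:384,0:512];near=(np.hypot(uu-u,vv-v)<45)
    Q=P[near&(red|whi)][:,:2].astype(np.float32)
    R=P[near&red];W=P[near&whi];(cx,cy),sz,a=cv2.minAreaRect(Q)
    e=W.mean(0)-R.mean(0)
    _,_,V=np.linalg.svd(Q-Q.mean(0),full_matrices=False);ax=V[0]*np.sign(V[0]@e[:2])
    c0=onz(c,u,v,.172)
    print(n,"rect",np.round([cx,cy,*sz],4),"ang",np.degrees(np.arctan2(ax[1],ax[0])),"z",np.median(R[:,2]))
E
```

```text
lidz 0.12956873014897272 gauge z 0.19231416625284747
gauge [0.53650849 0.09565594 0.192     ] valve [0.62295342 0.044908   0.175     ]
valve ang -30.41528268905652 0.10024011226414858
red 519 [356.51192197  80.38896917] [0.5137 0.1656 0.1722]
red 476 [482.68776261 147.79740021] [0.6067 0.1192 0.1718]
red 458 [296.86817686 211.68804585] [0.4665 0.0723 0.172 ]
red 318 [499.13522013 248.98290094] [0.6224 0.0441 0.1746]
red 379 [415.4807058  269.90847625] [0.5579 0.0269 0.1718]
yel 221 [402.56645928  25.35350679] [0.5476 0.2147 0.1301]
yel 214 [246.29818925 167.72050234] [0.417  0.1063 0.13  ]
yel 193 [529.81703368 194.79436528] [0.6563 0.0841 0.13  ]
yel 175 [376.48214286 317.38392857] [ 0.5255 -0.0243  0.1302]
gre 118 [416.84322034  86.25529661] [0.5593 0.1695 0.1301]
gre 117 [299.14529915 152.55074786] [0.4622 0.1182 0.13  ]
gre 108 [475.95486111 208.56481481] [0.6109 0.0724 0.1301]
gre 106 [362.39681604 267.9245283 ] [0.5135 0.021  0.1303]
b1 rect [0.5594 0.0085 0.0161 0.0784] ang -88.120310429611 z 0.17229330708204138
b2 rect [0.6234 0.1173 0.016  0.0793] ang -7.284156908042761 z 0.17211922361352414
b3 rect [0.5144 0.1814 0.0777 0.0162] ang 86.85810769961513 z 0.17222963131217295
b4 rect [0.4501 0.0733 0.016  0.0787] ang 174.90451972991158 z 0.17240144795943546
```

>>> step_arm --increments '[[[1, -1.2, -3], [0, 0, 2]], [[0.9, -1, -3], [0, 0, 0]], [[0, 0, -3], [0, 0, 0]], [[0, 0, -3], [0, 0, 0]], [[0, 0, -3], [0, 0, 0]], [[0, 0, -2.5], [0, 0, 0]], [[0, 0, -2], [0, 0, 0]], [[0, 0, -1.5], [0, 0, 0]], [[0, 0, -0.8], [0, 0, 0]], [[0, 0, 0], [0, 0, 0]]]' --fingers 0.5

```text
clock: 2.2
tool_pos: [0.5583, 0.0079, 0.1439]
eef_rot: [0.695, 0.719, -0.001, -0.001]
contact_force: [0.4, 0.4, 0.4]
opening: 0.502
finger_force: 0.0
```

>>> step_arm --increments '[[[0, 0, 0], [0, 0, 0]], [[0, 0, 0], [0, 0, 0]], [[0, 0, 0], [0, 0, 0]], [[0, 0, 0], [0, 0, 0]], [[0, 0, 0], [0, 0, 0]], [[0, 0, 0], [0, 0, 0]], [[0, 0, 0], [0, 0, 0]], [[0, 0, 0], [0, 0, 0]], [[0, 0, 0], [0, 0, -4]], [[0, 0, 0], [0, 0, -4]]]' --fingers 0 --grip_force 40

```text
clock: 3.2
tool_pos: [0.5601, 0.0081, 0.1467]
eef_rot: [0.744, 0.668, 0.001, 0.001]
contact_force: [-0.7, 0.6, 8.5]
opening: 0.007
finger_force: 4.6
```

```bash
python3 - <<'E'
from h import *
p,d=r.snapshot("wrist");q,_=r.snapshot("side")
c=r.calibration("side");u,v=proj(c,[.5368,.0951,.16]);u,v=int(u),int(v);print(u,v)
a=q[max(0,v-70):v+70,max(0,u-90):u+90]
a=cv2.resize(a,None,fx=2.2,fy=2.2,interpolation=cv2.INTER_CUBIC);b=cv2.resize(p,(400,300));H=max(a.shape[0],300)
o=np.zeros((H,a.shape[1]+400,3),np.uint8);o[:a.shape[0],:a.shape[1]]=a;o[:300,a.shape[1]:]=b;save("c1",o)
E
```

```text
249 200
```

View pics/c1.png

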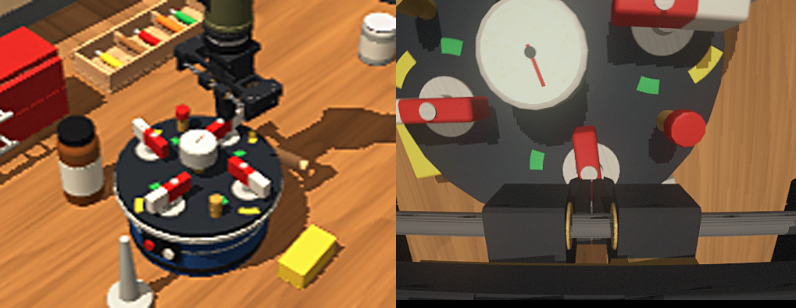

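```bash
python3 - <<'E'
from m import *
s=r.get_state();print(s["opening"],s["finger_force"],s["tool_pos"],s["contact_force"],s["moment"])
c=r.calibration("wrist");p,d=r.snapshot("wrist")
print("tcp px",proj(c,s["tool_pos"]),"axis top px",proj(c,[.5592,.0079,.172]))
P=pts3(c,d)
h=cv2.cvtColor(p,cv2.COLOR_RGB2HSV).astype(int);red=((h[...,0]<8)|(h[...,0]>172))&(h[...,1]>150)
vv,uu=np.mgrid[0:384,0:512];m=red&(uu>200)&(uu<290)&(vv>140)
Q=P[m];T=Q[abs(Q[:,2]-np.percentile(Q[:,2],80))<.006];print(np.percentile(Q[:,2],[5,50,95]));print(cv2.minAreaRect(T[:,:2].astype(np.float32)))
a=p[130:330,150:350];cv2.imwrite("pics/c2.png",cv2.resize(a[:,:,::-1],None,fx=3,fy=3,interpolation=cv2.INTER_CUBIC))
E
```

```text
0.005021505796336479 4.756829528905655 [0.56011267 0.00806863 0.14673267] [-0.34308322 -0.25528809  9.29066841] [-0.0462558   0.2769423  -0.04067215]
tcp px [251.45895209 225.41494025] axis top px [250.12831818 242.68381284]
[0.15660202 0.17216959 0.17350756]
((0.5582793354988098, 0.03171348199248314), (0.015656353905797005, 0.03260383382439613), 1.2760801315307617)
```

View pics/c2.png

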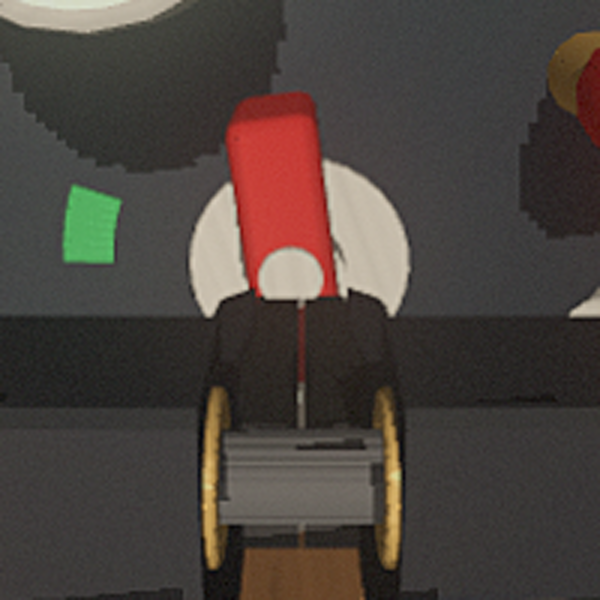

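The fingers read shut (opening 0.005), with the bar's red and white boundary visible in the gap between them. So they aren't holding the bar. I'll check the real fingertip height in the saved wrist depth.

```bash
python3 - <<'E'
from m import *
w=np.load("/tmp/w1.npz");c={k:w[k].astype(float) for k in("fov_y","cx","cy","k1","R","t")}
P=pts3(c,w["d"])
for k,z0,t in(("w1",.362,(.540,.030)),):
    m=(P[...,2]>.3)&(w["d"]>.05);m[:222]=0
    Q=P[m];i=np.argsort(Q[:,2])[:400:40];print(np.round(Q[i],4))
    for v in range(224,262,6): 
        print(v,np.round([P[v,u,:] for u in range(170,210,10)],3).tolist())
s=r.get_state()
c=r.calibration("wrist");p,d=r.snapshot("wrist");P=pts3(c,d)
for v in(226,232,240,250,260):print(v,[np.round(P[v,u],3).tolist() for u in(232,240,246,250,254,262)])
q,d=r.snapshot("side");c=r.calibration("side");P=pts3(c,d);m=(abs(P[...,0]-.56)<.03)&(abs(P[...,1]-.008)<.03)&(P[...,2]>.15)&(P[...,2]<.2)&(q.max(2)<70)
print("side dark",m.sum(),np.round(P[m][np.argsort(P[m][:,2])[::8]],3)[:15].tolist())
E
```

```text
[[0.5169 0.0257 0.3872]
 [0.5171 0.0243 0.389 ]
 [0.5172 0.0252 0.3897]
 [0.5096 0.038  0.3906]
 [0.5675 0.0379 0.3916]
 [0.5633 0.0376 0.3923]
 [0.5668 0.0379 0.393 ]
 [0.5172 0.0254 0.3936]
 [0.5138 0.0378 0.3943]
 [0.5079 0.0397 0.3949]]
224 [[0.385, -0.104, -0.0], [0.404, -0.104, 0.0], [0.424, -0.104, 0.001], [0.443, -0.104, 0.001]]
230 [[0.384, -0.117, -0.0], [0.404, -0.117, -0.0], [0.509, 0.039, 0.394], [0.513, 0.038, 0.391]]
236 [[0.383, -0.13, -0.002], [0.506, 0.039, 0.402], [0.51, 0.038, 0.399], [0.514, 0.038, 0.398]]
242 [[0.503, 0.04, 0.41], [0.508, 0.04, 0.411], [0.511, 0.039, 0.407], [0.515, 0.038, 0.405]]
248 [[0.505, 0.04, 0.417], [0.508, 0.039, 0.415], [0.512, 0.038, 0.413], [0.516, 0.037, 0.411]]
254 [[0.506, 0.04, 0.422], [0.509, 0.038, 0.419], [0.514, 0.039, 0.42], [0.516, 0.034, 0.411]]
260 [[0.507, 0.039, 0.427], [0.511, 0.039, 0.425], [0.515, 0.038, 0.425], [0.516, 0.031, 0.411]]
226 [[0.547, 0.004, 0.132], [0.555, 0.019, 0.175], [0.558, 0.018, 0.174], [0.56, 0.019, 0.175], [0.562, 0.018, 0.174], [0.566, 0.017, 0.172]]
232 [[0.551, 0.019, 0.182], [0.555, 0.017, 0.178], [0.558, 0.017, 0.178], [0.56, 0.017, 0.178], [0.562, 0.016, 0.178], [0.566, 0.016, 0.179]]
240 [[0.552, 0.019, 0.192], [0.555, 0.017, 0.189], [0.558, 0.016, 0.187], [0.56, 0.016, 0.187], [0.562, 0.016, 0.187], [0.566, 0.016, 0.188]]
250 [[0.552, 0.017, 0.199], [0.556, 0.017, 0.198], [0.558, 0.017, 0.2], [0.56, 0.013, 0.192], [0.562, 0.016, 0.198], [0.565, 0.016, 0.199]]
260 [[0.553, 0.017, 0.208], [0.556, 0.017, 0.209], [0.558, 0.017, 0.209], [0.559, 0.008, 0.192], [0.562, 0.017, 0.209], [0.565, 0.016, 0.209]]
side dark 48 [[0.552, 0.012, 0.169], [0.56, 0.014, 0.18], [0.569, 0.015, 0.184], [0.545, 0.015, 0.189], [0.57, 0.015, 0.193], [0.549, 0.016, 0.197]]
```

```bash
python3 - <<'E'
from m import *
w=np.load("/tmp/w1.npz");c={k:w[k].astype(float) for k in("fov_y","cx","cy","k1","R","t")}
P=pts3(c,w["d"])
for u,v in((130,390),(100,440),(100,490),(215,480),(300,440),(400,430),(400,470),(400,550),(400,590),(150,550),(300,380),(320,372),(290,480)):
    print((u,v),np.round(P[int(v*.64),int(u*.64)],3))
E
```

```text
(130, 390) [0.497 0.062 0.466]
(100, 440) [0.497 0.059 0.476]
(100, 490) [0.495 0.05  0.475]
(215, 480) [0.51  0.048 0.469]
(300, 440) [0.525 0.055 0.468]
(400, 430) [0.541 0.056 0.467]
(400, 470) [0.541 0.051 0.47 ]
(400, 550) [0.54  0.053 0.489]
(400, 590) [0.539 0.095 0.534]
(150, 550) [0.51  0.052 0.489]
(300, 380) [0.512 0.038 0.408]
(320, 372) [0.517 0.038 0.401]
(290, 480) [0.513 0.022 0.433]
```

>>> step_arm --increments '[[[0, 0, 1], [0, 0, 1]], [[0, 0, 1], [0, 0, 1]], [[0, 0, 1], [0, 0, 1]], [[0, 0, 1], [0, 0, 1]], [[0, 0, 0], [0, 0, 0]], [[0, 0, 0], [0, 0, 0]], [[0, 0, 0], [0, 0, 0]], [[0, 0, 0], [0, 0, 0]], [[0, 0, 0], [0, 0, 0]], [[0, 0, 0], [0, 0, 0]]]' --fingers 0.5

```text
clock: 4.45
tool_pos: [0.5589, 0.008, 0.1848]
eef_rot: [0.719, 0.695, -0.0, -0.0]
contact_force: [0.2, 0.1, -0.3]
opening: 0.499
finger_force: 0.0
```

```bash
python3 - <<'E'
from m import *
s=r.get_state();print(s["tool_pos"],s["eef_rot"],s["opening"],s["contact_force"])
q,d=r.snapshot("side");c=r.calibration("side");P=pts3(c,d)
m=(np.abs(P[...,0]-.56)<.09)&(np.abs(P[...,1]-.008)<.06)&(P[...,2]>.176)&(P[...,2]<.33)&(q.max(2)<80)
Q=P[m];
for z in np.arange(.176,.33,.008):
    S=Q[abs(Q[:,2]-z)<.004]
    if len(S):print(round(z,3),len(S),np.round(S.min(0)[:2],3),np.round(S.max(0)[:2],3))
u,v=map(int,proj(c,[.55,.02,.19]))
cv2.imwrite("pics/c3.png",cv2.resize(q[v-60:v+60,u-70:u+70,::-1],None,fx=5,fy=5,interpolation=cv2.INTER_CUBIC)); print(u,v,"tcp",(proj(c,s["tool_pos"])-[u-70,v-60])*5)
E
```

```text
[0.55890142 0.00804659 0.18478353] [ 7.19320197e-01  6.94678640e-01 -1.56545991e-04 -1.32643279e-04] 0.49907606475070937 [ 0.17161746  0.14019484 -0.33398349]
0.208 2 [0.534 0.016] [0.589 0.017]
0.216 14 [0.522 0.004] [0.593 0.022]
0.224 21 [0.521 0.001] [0.595 0.021]
0.232 26 [0.52  0.001] [0.594 0.022]
0.24 18 [0.519 0.001] [0.592 0.021]
0.248 24 [ 0.519 -0.   ] [0.593 0.019]
0.256 20 [0.518 0.005] [0.594 0.02 ]
0.264 4 [0.588 0.011] [0.592 0.018]
0.272 7 [0.586 0.   ] [0.638 0.036]
0.28 57 [ 0.471 -0.022] [0.639 0.044]
0.288 83 [ 0.471 -0.018] [0.646 0.046]
0.296 88 [ 0.472 -0.019] [0.643 0.047]
0.304 28 [ 0.472 -0.006] [0.65  0.046]
0.312 151 [ 0.47  -0.023] [0.649 0.05 ]
0.32 201 [ 0.47  -0.027] [0.649 0.046]
0.328 29 [ 0.517 -0.002] [0.577 0.034]
261 181 tcp [352.51056643 296.14567587]
```

View pics/c3.png

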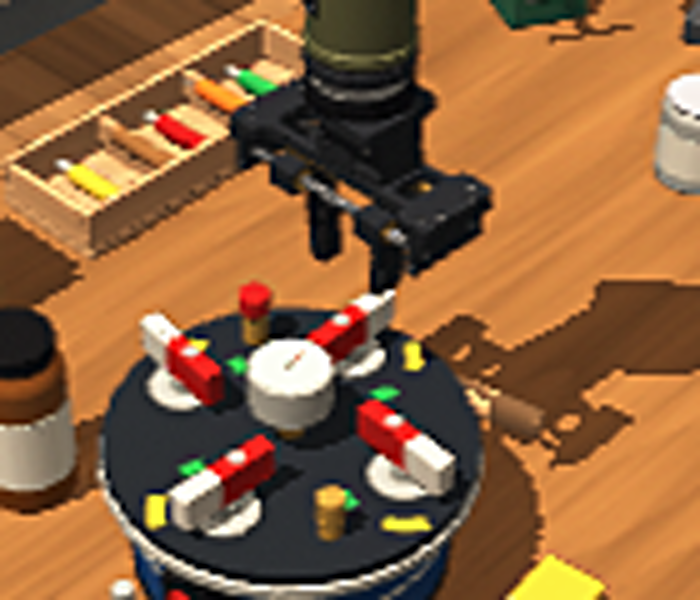

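Both views put the real fingertips about 25 mm above the reported TCP, and the body is offset the same way. That means I closed on top of the bar and nothing turned. I'll aim 25 mm lower (reading about 0.120).

>>> step_arm --increments '[[[0, 0, -1], [0, 0, 3.5]], [[0, 0, -1.5], [0, 0, 0]], [[0, 0, -1.5], [0, 0, 0]], [[0, 0, -1.5], [0, 0, 0]], [[0, 0, -1], [0, 0, 0]], [[0, 0, 0], [0, 0, 0]], [[0, 0, 0], [0, 0, 0]], [[0, 0, 0], [0, 0, 0]], [[0, 0, 0], [0, 0, 0]], [[0, 0, 0], [0, 0, 0]]]' --fingers 0.5

```text
clock: 5.5
tool_pos: [0.5594, 0.0081, 0.1206]
eef_rot: [0.698, 0.716, 0.0, 0.0]
contact_force: [-0.5, 0.6, -0.1]
opening: 0.5
finger_force: 0.0
```

>>> step_arm --increments '[[[0, 0, 0], [0, 0, 0]], [[0, 0, 0], [0, 0, 0]], [[0, 0, 0], [0, 0, 0]], [[0, 0, 0], [0, 0, 0]], [[0, 0, 0], [0, 0, 0]], [[0, 0, 0], [0, 0, 0]], [[0, 0, 0], [0, 0, 0]], [[0, 0, 0], [0, 0, 0]], [[0, 0, 0], [0, 0, 0]], [[0, 0, 0], [0, 0, 0]]]' --fingers 0 --grip_force 40

```text
clock: 6.5
tool_pos: [0.5599, 0.0081, 0.1201]
eef_rot: [0.698, 0.716, 0.001, 0.001]
contact_force: [5.0, -0.3, -2.9]
opening: 0.179
finger_force: 40.0
```

>>> step_arm --increments '[[[0, 0, 0], [0, 0, -8]], [[0, 0, 0], [0, 0, -8]], [[0, 0, 0], [0, 0, -8]], [[0, 0, 0], [0, 0, -8]], [[0, 0, 0], [0, 0, -8]], [[0, 0, 0], [0, 0, -8]], [[0, 0, 0], [0, 0, 0]], [[0, 0, 0], [0, 0, 0]], [[0, 0, 0], [0, 0, 0]], [[0, 0, 0], [0, 0, 0]]]'

```text
clock: 7.5
tool_pos: [0.5594, 0.0082, 0.1201]
eef_rot: [0.929, 0.371, 0.0, -0.0]
contact_force: [5.3, -0.7, -2.3]
opening: 0.179
finger_force: 40.0
```

>>> step_arm --increments '[[[0, 0, 0], [0, 0, 0]], [[0, 0, 0], [0, 0, 0]], [[0, 0, 0], [0, 0, 0]], [[0, 0, 0], [0, 0, 0]], [[0, 0, 2], [0, 0, 0]], [[0, 0, 3], [0, 0, 0]], [[0, 0, 3], [0, 0, 0]], [[-0.5, 2.4, 0], [0, 0, 8]], [[-1, 3.5, 0], [0, 0, 8]], [[-1, 3.5, 0], [0, 0, 8]]]' --fingers 0.5

```text
clock: 8.5
tool_pos: [0.5335, 0.1025, 0.2004]
eef_rot: [0.83, 0.557, -0.0, 0.0]
contact_force: [0.4, 0.8, -0.3]
opening: 0.501
finger_force: 0.0
```

>>> step_arm --increments '[[[-1, 3.5, 0], [0, 0, 8]], [[-0.5, 3, 0], [0, 0, 8]], [[-0.5, 1.5, 0], [0, 0, 3.5]], [[0, 0, -2], [0, 0, 0]], [[0, 0, -2.5], [0, 0, 0]], [[0, 0, -2], [0, 0, 0]], [[0, 0, -1.5], [0, 0, 0]], [[0, 0, 0], [0, 0, 0]], [[0, 0, 0], [0, 0, 0]], [[0, 0, 0], [0, 0, 0]]]'

```text
clock: 9.5
tool_pos: [0.5147, 0.1818, 0.1209]
eef_rot: [0.726, 0.688, 0.001, 0.0]
contact_force: [-0.7, -0.0, -0.2]
opening: 0.503
finger_force: 0.0
```

>>> step_arm --increments '[[[0, 0, 0], [0, 0, 0]], [[0, 0, 0], [0, 0, 0]], [[0, 0, 0], [0, 0, 0]], [[0, 0, 0], [0, 0, 0]], [[0, 0, 0], [0, 0, 0]], [[0, 0, 0], [0, 0, 0]], [[0, 0, 0], [0, 0, 0]], [[0, 0, 0], [0, 0, 0]], [[0, 0, 0], [0, 0, 0]], [[0, 0, 0], [0, 0, 0]]]' --fingers 0

```text
clock: 10.5
tool_pos: [0.5154, 0.1821, 0.1204]
eef_rot: [0.726, 0.688, 0.001, 0.001]
contact_force: [5.0, -0.4, 0.0]
opening: 0.173
finger_force: 40.0
```

>>> step_arm --increments '[[[0, 0, 0], [0, 0, -8]], [[0, 0, 0], [0, 0, -8]], [[0, 0, 0], [0, 0, -8]], [[0, 0, 0], [0, 0, -8]], [[0, 0, 0], [0, 0, -8]], [[0, 0, 0], [0, 0, -4]], [[0, 0, 0], [0, 0, 0]], [[0, 0, 0], [0, 0, 0]], [[0, 0, 0], [0, 0, 0]], [[0, 0, 0], [0, 0, 0]]]'

```text
clock: 11.5
tool_pos: [0.5146, 0.1824, 0.1204]
eef_rot: [0.93, 0.367, 0.001, -0.0]
contact_force: [2.6, 0.3, 3.7]
opening: 0.177
finger_force: 40.0
```

>>> step_arm --increments '[[[0, 0, 0], [0, 0, 0]], [[0, 0, 0], [0, 0, 0]], [[0, 0, 0], [0, 0, 0]], [[0, 0, 0], [0, 0, 0]], [[0, 0, 2], [0, 0, 0]], [[0, 0, 3], [0, 0, 0]], [[0, 0, 3], [0, 0, 8]], [[1, -0.5, 0], [0, 0, 8]], [[2, -1, 0], [0, 0, 8]], [[2, -1, 0], [0, 0, 8]]]' --fingers 0.5

```text
clock: 12.5
tool_pos: [0.5639, 0.157, 0.2003]
eef_rot: [0.791, 0.612, -0.0, -0.0]
contact_force: [-0.1, 0.2, -0.3]
opening: 0.499
finger_force: 0.0
```

>>> step_arm --increments '[[[1, -1, 0], [0, 0, 8]], [[1, -1, 0], [0, 0, 8]], [[1, -1, 0], [0, 0, 8]], [[1, -0.5, 0], [0, 0, 8]], [[1, -0.5, 0], [0, 0, 8]], [[0.9, 0, 0], [0, 0, 8]], [[0, 0, 0], [0, 0, 8]], [[0, 0, 0], [0, 0, 8]], [[0, 0, 0], [0, 0, 8]], [[0, 0, 0], [0, 0, 8]]]'

```text
clock: 13.5
tool_pos: [0.6224, 0.1167, 0.1996]
eef_rot: [0.214, 0.977, -0.0, -0.001]
contact_force: [0.1, -0.5, -0.5]
opening: 0.5
finger_force: 0.0
```

>>> step_arm --increments '[[[0.15, 0.1, 0], [0, 0, 8.5]], [[0, 0, 0], [0, 0, 8.5]], [[0, 0, -2], [0, 0, 0.5]], [[0, 0, -2.5], [0, 0, 0]], [[0, 0, -2], [0, 0, 0]], [[0, 0, -1.5], [0, 0, 0]], [[0, 0, 0], [0, 0, 0]], [[0, 0, 0], [0, 0, 0]], [[0, 0, 0], [0, 0, 0]], [[0, 0, 0], [0, 0, 0]]]'

```text
clock: 14.5
tool_pos: [0.6252, 0.1183, 0.1211]
eef_rot: [0.065, 0.998, 0.0, 0.001]
contact_force: [-0.0, -0.7, -0.8]
opening: 0.5
finger_force: 0.0
```

>>> step_arm --increments '[[[0, 0, 0], [0, 0, 0]], [[0, 0, 0], [0, 0, 0]], [[0, 0, 0], [0, 0, 0]], [[0, 0, 0], [0, 0, 0]], [[0, 0, 0], [0, 0, 0]], [[0, 0, 0], [0, 0, 0]], [[0, 0, 0], [0, 0, 0]], [[0, 0, 0], [0, 0, 0]], [[0, 0, 0], [0, 0, 0]], [[0, 0, 0], [0, 0, 0]]]' --fingers 0

```text
clock: 15.5
tool_pos: [0.6246, 0.1181, 0.1201]
eef_rot: [0.065, 0.998, 0.0, 0.0]
contact_force: [-0.3, 1.2, 1.6]
opening: 0.176
finger_force: 40.0
```

>>> step_arm --increments '[[[0, 0, 0], [0, 0, -8]], [[0, 0, 0], [0, 0, -8]], [[0, 0, 0], [0, 0, -8]], [[0, 0, 0], [0, 0, -8]], [[0, 0, 0], [0, 0, -6.5]], [[0, 0, 0], [0, 0, 0]], [[0, 0, 0], [0, 0, 0]], [[0, 0, 0], [0, 0, 0]], [[0, 0, 0], [0, 0, 0]], [[0, 0, 0], [0, 0, 0]]]'

```text
clock: 16.5
tool_pos: [0.6247, 0.1183, 0.1202]
eef_rot: [0.39, 0.921, 0.0, 0.0]
contact_force: [0.4, 0.8, 1.2]
opening: 0.181
finger_force: 40.0
```

>>> step_arm --increments '[[[0, 0, 0], [0, 0, 0]], [[0, 0, 0], [0, 0, 0]], [[0, 0, 0], [0, 0, 0]], [[0, 0, 0], [0, 0, 0]], [[0, 0, 2], [0, 0, 0]], [[0, 0, 3], [0, 0, 0]], [[0, 0, 3], [0, 0, 0]], [[-2.5, -0.6, 0], [0, 0, 8]], [[-3.5, -1, 0], [0, 0, 8]], [[-3.5, -1, 0], [0, 0, 8]]]' --fingers 0.5

```text
clock: 17.5
tool_pos: [0.5285, 0.0918, 0.2002]
eef_rot: [0.188, 0.982, 0.0, 0.0]
contact_force: [-0.0, -0.3, 0.6]
opening: 0.498
finger_force: 0.0
```

>>> step_arm --increments '[[[-3.5, -1, 0], [0, 0, 8]], [[-3, -0.8, 0], [0, 0, 8]], [[-1.5, -0.1, 0], [0, 0, 0.8]], [[0, 0, -2], [0, 0, 0]], [[0, 0, -2.5], [0, 0, 0]], [[0, 0, -2], [0, 0, 0]], [[0, 0, -1.5], [0, 0, 0]], [[0, 0, 0], [0, 0, 0]], [[0, 0, 0], [0, 0, 0]], [[0, 0, 0], [0, 0, 0]]]'

```text
clock: 18.5
tool_pos: [0.4501, 0.0732, 0.1208]
eef_rot: [0.045, 0.999, 0.0, 0.001]
contact_force: [-0.2, -0.2, 0.7]
opening: 0.495
finger_force: 0.0
```

>>> step_arm --increments '[[[0, 0, 0], [0, 0, 0]], [[0, 0, 0], [0, 0, 0]], [[0, 0, 0], [0, 0, 0]], [[0, 0, 0], [0, 0, 0]], [[0, 0, 0], [0, 0, 0]], [[0, 0, 0], [0, 0, 0]], [[0, 0, 0], [0, 0, 0]], [[0, 0, 0], [0, 0, 0]], [[0, 0, 0], [0, 0, 0]], [[0, 0, 0], [0, 0, 0]]]' --fingers 0

```text
clock: 19.5
tool_pos: [0.4498, 0.0737, 0.1203]
eef_rot: [0.045, 0.999, 0.001, 0.0]
contact_force: [-0.5, 3.7, 5.7]
opening: 0.177
finger_force: 40.0
```

θ = 84.8°, so turn 40.7°.

>>> step_arm --increments '[[[0, 0, 0], [0, 0, -8]], [[0, 0, 0], [0, 0, -8]], [[0, 0, 0], [0, 0, -8]], [[0, 0, 0], [0, 0, -8]], [[0, 0, 0], [0, 0, -8]], [[0, 0, 0], [0, 0, -0.7]], [[0, 0, 0], [0, 0, 0]], [[0, 0, 0], [0, 0, 0]], [[0, 0, 0], [0, 0, 0]], [[0, 0, 0], [0, 0, 0]]]'

```text
clock: 20.5
tool_pos: [0.45, 0.0741, 0.1202]
eef_rot: [0.389, 0.921, 0.001, 0.0]
contact_force: [0.4, 5.0, 5.3]
opening: 0.179
finger_force: 40.0
```

```bash
python3 - <<'E'
from h import *
c=r.calibration("side");q,d=r.snapshot("side");u,v=map(int,proj(c,[.537,.095,.15]))
cv2.imwrite("pics/c4.png",cv2.resize(q[v-60:v+60,u-70:u+70,::-1],None,fx=5,fy=5,interpolation=cv2.INTER_CUBIC))
E
```

```text
(no output)
```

View pics/c4.png

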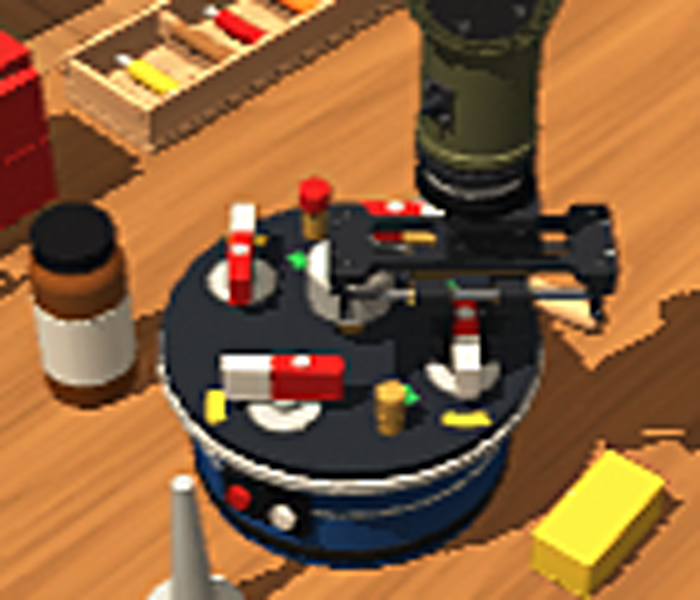

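The side view shows all four white ends over their yellow bands: bolt_3 at (230,380), bolt_4 at (465,375), bolt_2 at (243,215), and bolt_1 turned behind the arm. The second pass starts with bolt_4, which I'm still gripping.

>>> step_arm --increments '[[[0, 0, 0], [0, 0, -8]], [[0, 0, 0], [0, 0, -8]], [[0, 0, 0], [0, 0, -8]], [[0, 0, 0], [0, 0, -8]], [[0, 0, 0], [0, 0, -8]], [[0, 0, 0], [0, 0, -8]], [[0, 0, 0], [0, 0, -8]], [[0, 0, 0], [0, 0, -5]], [[0, 0, 0], [0, 0, 0]], [[0, 0, 0], [0, 0, 0]]]'

```text
clock: 21.55
tool_pos: [0.4506, 0.0742, 0.1203]
eef_rot: [0.802, 0.598, 0.001, 0.0]
contact_force: [1.0, 4.8, 3.7]
opening: 0.174
finger_force: 40.1
```

```bash
python3 - <<'E'
from h import *
s=r.get_state();x,y=s["eef_rot"][:2];print(2*(np.degrees(np.arctan2(y,x))-45),s["moment"],s["contact_force"],s["q"][6])
E
```

```text
-16.61262015041143 [ 1.08786565 -0.22185711  0.31116586] [0.99995633 4.8153991  3.68124708] -0.48028740657363045
```

>>> step_arm --increments '[[[0, 0, 0], [0, 0, -1.5]], [[0, 0, 0], [0, 0, -1.5]], [[0, 0, 0], [0, 0, 0]], [[0, 0, 0], [0, 0, 0]], [[0, 0, 0], [0, 0, 0]], [[0, 0, 0], [0, 0, 0]], [[0, 0, 0], [0, 0, 0]], [[0, 0, 0], [0, 0, 0]], [[0, 0, 0], [0, 0, 0]], [[0, 0, 0], [0, 0, 0]]]'

```text
clock: 22.55
tool_pos: [0.4507, 0.0742, 0.1203]
eef_rot: [0.816, 0.577, 0.001, 0.0]
contact_force: [2.7, 4.9, 3.5]
opening: 0.184
finger_force: 42.0
```

```bash
python3 - <<'E'
from h import *
s=r.get_state();x,y=s["eef_rot"][:2];print(2*(np.degrees(np.arctan2(y,x))-45),s["moment"],s["contact_force"],s["q"][6])
E
```

```text
-19.46368813349639 [ 1.01258181 -0.27412624  1.13476953] [2.70361907 4.92221249 3.53110341] -0.5088779088745151
```

>>> step_arm --increments '[[[0, 0, 0], [0, 0, 0]], [[0, 0, 0], [0, 0, 0]], [[0, 0, 0], [0, 0, 0]], [[0, 0, 0], [0, 0, 0]], [[0, 0, 2], [0, 0, 0]], [[0, 0, 3], [0, 0, 0]], [[0, 0, 3], [0, 0, 8]], [[2.5, 0.6, 0], [0, 0, 8]], [[3, 0.8, 0], [0, 0, 8]], [[3, 0.8, 0], [0, 0, 8]]]' --fingers 0.5

```text
clock: 23.55
tool_pos: [0.5351, 0.0947, 0.2004]
eef_rot: [0.627, 0.779, -0.0, 0.0]
contact_force: [0.3, 0.6, -1.1]
opening: 0.502
finger_force: 0.0
```

>>> step_arm --increments '[[[3, 0.8, 0], [0, 0, 8]], [[3, 0.8, 0], [0, 0, 8]], [[2, 0.6, 0], [0, 0, 8]], [[0.9, 0, 0], [0, 0, 8]], [[0, 0, -2], [0, 0, 0]], [[0, 0, -2.5], [0, 0, 0]], [[0, 0, -2], [0, 0, 0]], [[0, 0, -1.5], [0, 0, 0]], [[0, 0, 0], [0, 0, 0]], [[0, 0, 0], [0, 0, 0]]]'

```text
clock: 24.55
tool_pos: [0.6237, 0.1169, 0.1202]
eef_rot: [0.39, 0.921, -0.0, 0.0]
contact_force: [-0.4, 0.3, 0.7]
opening: 0.501
finger_force: 0.0
```

>>> step_arm --increments '[[[0, 0, 0], [0, 0, 0]], [[0, 0, 0], [0, 0, 0]], [[0, 0, 0], [0, 0, 0]], [[0, 0, 0], [0, 0, 0]], [[0, 0, 0], [0, 0, 0]], [[0, 0, 0], [0, 0, 0]], [[0, 0, 0], [0, 0, 0]], [[0, 0, 0], [0, 0, 0]], [[0, 0, 0], [0, 0, 0]], [[0, 0, 0], [0, 0, 0]]]' --fingers 0

```text
clock: 25.55
tool_pos: [0.6249, 0.1181, 0.1208]
eef_rot: [0.39, 0.921, 0.001, 0.001]
contact_force: [5.1, 3.4, 2.1]
opening: 0.181
finger_force: 40.0
```

>>> step_arm --increments '[[[0, 0, 0], [0, 0, -8]], [[0, 0, 0], [0, 0, -8]], [[0, 0, 0], [0, 0, -8]], [[0, 0, 0], [0, 0, -8]], [[0, 0, 0], [0, 0, -8]], [[0, 0, 0], [0, 0, -8]], [[0, 0, 0], [0, 0, -8]], [[0, 0, 0], [0, 0, -5.5]], [[0, 0, 0], [0, 0, -2]], [[0, 0, 0], [0, 0, 0]]]'

```text
clock: 26.55
tool_pos: [0.6249, 0.118, 0.1207]
eef_rot: [0.815, 0.58, 0.001, 0.001]
contact_force: [5.4, 2.6, 1.8]
opening: 0.178
finger_force: 41.8
```

```bash
python3 - <<'E'
from h import *
s=r.get_state();x,y=s["eef_rot"][:2];print(2*(np.degrees(np.arctan2(y,x))-45),s["moment"],s["contact_force"],s["q"][6])
E
```

```text
-19.13668562876512 [ 0.49225631 -0.86988374  1.05523161] [5.43967044 2.56970566 1.83293773] -0.5057016077808678
```

>>> step_arm --increments '[[[0, 0, 0], [0, 0, 0]], [[0, 0, 0], [0, 0, 0]], [[0, 0, 0], [0, 0, 0]], [[0, 0, 0], [0, 0, 0]], [[0, 0, 2], [0, 0, 0]], [[0, 0, 3], [0, 0, 0]], [[0, 0, 3], [0, 0, 0]], [[-1.5, -2, 0], [0, 0, -8]], [[-2, -3, 0], [0, 0, -8]], [[-2, -3, 0], [0, 0, -8]]]' --fingers 0.5

```text
clock: 27.55
tool_pos: [0.5674, 0.0363, 0.2001]
eef_rot: [0.919, 0.393, -0.0, -0.0]
contact_force: [0.1, -1.1, 0.1]
opening: 0.498
finger_force: 0.0
```

>>> step_arm --increments '[[[-1, -2.5, 0], [0, 0, -3.4]], [[0, -0.5, 0], [0, 0, 0]], [[0, 0, -2], [0, 0, 0]], [[0, 0, -2.5], [0, 0, 0]], [[0, 0, -2], [0, 0, 0]], [[0, 0, -1.5], [0, 0, 0]], [[0, 0, 0], [0, 0, 0]], [[0, 0, 0], [0, 0, 0]], [[0, 0, 0], [0, 0, 0]], [[0, 0, 0], [0, 0, 0]]]'

```text
clock: 28.55
tool_pos: [0.5593, 0.0072, 0.1209]
eef_rot: [0.93, 0.368, 0.001, 0.0]
contact_force: [0.3, 0.0, 0.2]
opening: 0.496
finger_force: 0.0
```

>>> step_arm --increments '[[[0, 0, 0], [0, 0, 0]], [[0, 0, 0], [0, 0, 0]], [[0, 0, 0], [0, 0, 0]], [[0, 0, 0], [0, 0, 0]], [[0, 0, 0], [0, 0, 0]], [[0, 0, 0], [0, 0, 0]], [[0, 0, 0], [0, 0, 0]], [[0, 0, 0], [0, 0, 0]], [[0, 0, 0], [0, 0, 0]], [[0, 0, 0], [0, 0, 0]]]' --fingers 0

```text
clock: 29.55
tool_pos: [0.5584, 0.0072, 0.1201]
eef_rot: [0.93, 0.368, -0.0, -0.0]
contact_force: [-1.5, 1.8, 3.6]
opening: 0.177
finger_force: 40.0
```

>>> step_arm --increments '[[[0, 0, 0], [0, 0, -8]], [[0, 0, 0], [0, 0, -8]], [[0, 0, 0], [0, 0, -8]], [[0, 0, 0], [0, 0, -8]], [[0, 0, 0], [0, 0, -8]], [[0, 0, 0], [0, 0, -8]], [[0, 0, 0], [0, 0, -8]], [[0, 0, 0], [0, 0, -5]], [[0, 0, 0], [0, 0, -2]], [[0, 0, 0], [0, 0, 0]]]'

```text
clock: 30.55
tool_pos: [0.5578, 0.0092, 0.1201]
eef_rot: [0.986, -0.169, -0.001, -0.001]
contact_force: [-3.7, 4.9, 7.4]
opening: 0.179
finger_force: 41.9
```

```bash
python3 - <<'E'
from h import *
s=r.get_state();x,y=s["eef_rot"][:2];print(2*(np.degrees(np.arctan2(y,x))-45),s["moment"],s["contact_force"],s["q"][6])
E
```

```text
-109.49926068406788 [0.85341019 0.71885253 1.04135107] [-3.66342615  4.8822129   7.3970652 ] -1.423431013112393
```

>>> step_arm --increments '[[[0, 0, 0], [0, 0, 0]], [[0, 0, 0], [0, 0, 0]], [[0, 0, 0], [0, 0, 0]], [[0, 0, 0], [0, 0, 0]], [[0, 0, 2], [0, 0, 0]], [[0, 0, 3], [0, 0, 0]], [[0, 0, 3], [0, 0, 8]], [[-0.5, 2.3, 0], [0, 0, 8]], [[-1, 3, 0], [0, 0, 8]], [[-1, 3, 0], [0, 0, 8]]]' --fingers 0.5

```text
clock: 31.55
tool_pos: [0.5335, 0.0903, 0.2003]
eef_rot: [0.994, 0.108, 0.0, 0.0]
contact_force: [0.3, 0.3, -0.3]
opening: 0.502
finger_force: 0.0
```

>>> step_arm --increments '[[[-0.8, 3, 0], [0, 0, 8]], [[-0.5, 3, 0], [0, 0, 8]], [[-0.5, 2, 0], [0, 0, 8]], [[0, 1, 0], [0, 0, 6.6]], [[0, 0, -2], [0, 0, 0]], [[0, 0, -2.5], [0, 0, 0]], [[0, 0, -2], [0, 0, 0]], [[0, 0, -1.5], [0, 0, 0]], [[0, 0, 0], [0, 0, 0]], [[0, 0, 0], [0, 0, 0]]]'

```text
clock: 32.55
tool_pos: [0.5158, 0.1797, 0.1202]
eef_rot: [0.931, 0.365, -0.0, 0.0]
contact_force: [1.2, -0.4, 0.8]
opening: 0.5
finger_force: 0.0
```

>>> step_arm --increments '[[[0, 0, 0], [0, 0, 0]], [[0, 0, 0], [0, 0, 0]], [[0, 0, 0], [0, 0, 0]], [[0, 0, 0], [0, 0, 0]], [[0, 0, 0], [0, 0, 0]], [[0, 0, 0], [0, 0, 0]], [[0, 0, 0], [0, 0, 0]], [[0, 0, 0], [0, 0, 0]], [[0, 0, 0], [0, 0, 0]], [[0, 0, 0], [0, 0, 0]]]' --fingers 0

```text
clock: 33.55
tool_pos: [0.5142, 0.182, 0.1206]
eef_rot: [0.931, 0.366, -0.0, -0.001]
contact_force: [-4.6, 2.6, 5.2]
opening: 0.178
finger_force: 40.0
```

>>> step_arm --increments '[[[0, 0, 0], [0, 0, -8]], [[0, 0, 0], [0, 0, -8]], [[0, 0, 0], [0, 0, -8]], [[0, 0, 0], [0, 0, -8]], [[0, 0, 0], [0, 0, -8]], [[0, 0, 0], [0, 0, -8]], [[0, 0, 0], [0, 0, -8]], [[0, 0, 0], [0, 0, -5]], [[0, 0, 0], [0, 0, -2]], [[0, 0, 0], [0, 0, 0]]]'

```text
clock: 34.55
tool_pos: [0.514, 0.1835, 0.1206]
eef_rot: [0.985, -0.172, -0.002, -0.002]
contact_force: [-4.2, 5.7, 7.3]
opening: 0.178
finger_force: 41.7
```

```bash
python3 - <<'E'
from h import *
s=r.get_state();x,y=s["eef_rot"][:2];print(2*(np.degrees(np.arctan2(y,x))-45),s["moment"],s["contact_force"],s["q"][6])
E
```

```text
-109.83416894027187 [1.21055287 0.86946664 0.97903451] [-4.15322427  5.69150762  7.25092694] -1.6793785208036005
```

Bolt_3 is at its stop too. I'll release, raise to the first viewing spot (0.54, 0.03, 0.36) with the camera squared up, and check.

>>> step_arm --increments '[[[0, 0, 0], [0, 0, 0]], [[0, 0, 0], [0, 0, 0]], [[0, 0, 0], [0, 0, 0]], [[0, 0, 0], [0, 0, 0]], [[0, 0, 2], [0, 0, 0]], [[0, 0, 3], [0, 0, 0]], [[0, 0, 3], [0, 0, 8]], [[0, 0, 4], [0, 0, 8]], [[0, -2, 4], [0, 0, 8]], [[0, -3, 4], [0, 0, 8]]]' --fingers 0.5

```text
clock: 35.55
tool_pos: [0.5153, 0.1308, 0.3213]
eef_rot: [0.994, 0.107, -0.0, 0.0]
contact_force: [-0.1, 0.1, 1.0]
opening: 0.5
finger_force: 0.0
```

>>> step_arm --increments '[[[0.5, -2, 4], [0, 0, 8]], [[0.5, -2, 0], [0, 0, 8]], [[0.5, -2, 0], [0, 0, 8]], [[0.5, -2, 0], [0, 0, 8]], [[0.5, -2, 0], [0, 0, 8]], [[0, 0, 0], [0, 0, 8]], [[0, 0, 0], [0, 0, 8]], [[0, 0, 0], [0, 0, 8]], [[0, 0, 0], [0, 0, 8]], [[0, 0, 0], [0, 0, 0]]]'

```text
clock: 36.55
tool_pos: [0.5403, 0.0294, 0.3599]
eef_rot: [0.745, 0.668, -0.0, -0.0]
contact_force: [-0.6, 0.0, -0.4]
opening: 0.503
finger_force: 0.0
```

```bash
python3 - <<'E'
from m import *
s=r.get_state();print(s["clock"],s["tool_pos"],s["contact_force"])
c=r.calibration("wrist");p,d=r.snapshot("wrist");cv2.imwrite("pics/w2.png",cv2.resize(p[:,:,::-1],(800,600)))
P=pts3(c,d);h=cv2.cvtColor(p,cv2.COLOR_RGB2HSV).astype(int);z=P[...,2];top=(z>.160)&(z<.182)
red=top&((h[...,0]<8)|(h[...,0]>172))&(h[...,1]>150);whi=top&(h[...,1]<60)&(h[...,2]>150)
for n,b,a0 in(("b1",(.5592,.0079),-75.6),("b2",(.624,.1175),14.4),("b3",(.5144,.1823),104.4),("b4",(.4496,.0727),194.4)):
    near=np.hypot(P[...,0]-b[0],P[...,1]-b[1])<.045
    Q=P[near&(red|whi)][:,:2]; e=P[near&whi].mean(0)-P[near&red].mean(0)
    _,_,V=np.linalg.svd(Q-Q.mean(0),full_matrices=False);ax=V[0]*np.sign(V[0]@e[:2])
    print(n,np.radians((a0-np.degrees(np.arctan2(ax[1],ax[0])))%360))
E
```

```text
36.55 [0.54029145 0.02939174 0.35991142] [-0.5795716   0.01827441 -0.3984384 ]
b1 2.101103702765917
b2 2.0890833666121686
b3 2.0795916870198687
b4 2.0975851134279226
```

View pics/w2.png

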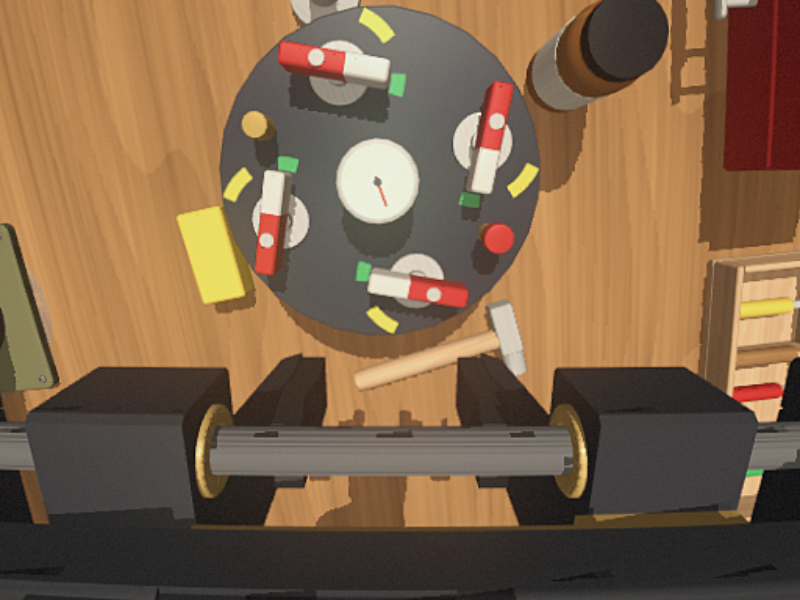

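All four white ends are at their green bands, for example (390,72) and (470,195). They measure 2.08 to 2.10 rad, and the gripper is clear of everything.

```bash
python3 -c "
from plant import r
print(r.finish_job())"
```

```text
the job is handed in; nothing more can be done
None
```

All four clamp screws are tight at their stops (2.08–2.10 rad measured from the camera) after two crisscross passes; the gripper is open and clear, and the job was handed in at about 37 s, with no verdict shown.

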